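Shut the thermal cycler and start its run

ROBOT

A 6-joint arm with a two-finger parallel gripper is mounted at the origin on the work surface. World frame = base frame: x ahead of the robot, y to its left, z up, the work surface at z = 0. Lengths are in m, angles in rad, forces in N, time in s.
With the tool pointing down it reaches from about 0.275 to 0.75 m from the base axis. Payload 10.2 kg.
Tool frame: the origin (TCP) lies midway between the tips of the shut fingers; the grasp point (between the pads) lies 19 mm behind it; z points along the fingers, y is the line along which they close (so a half turn about z gives the same grasp; the last joint's range is limited). The gripper opens to 85 mm and grips with 20 to 120 N. Pads are 22 mm wide; open, the fingers measure 114 mm over their backs; the gripper's body (76 mm by 85 mm) begins 54 mm behind the grasp point. The pads swing forward as they close: fully open they stand 13 mm farther back than shut.
Start: joints at [-1.373, 0.313, 1.498, -0, 1.331, -0.223], TCP at [0.214, -0.479, 0.231] pointing down, gripper open.
Joint ranges: [-2.94, 2.94], [-0.97, 2.17], [0.19, 2.56], [-1.23, 4.37], [0.02, 3.11], [-2.88, 2.88]. Speed limits (rad/s): [2.39, 2.39, 3.01, 3.14, 3.14, 3.14].

INTERFACE

Orientations are given as a unit quaternion [w, x, y, z].
In Python, from plant import env, eyes, close_job gives the robot as it stands. The module is installed in compiled form; this text tells all that it offers.
- The arm moves only by the shell command python3 -m handwheel 'ROWS' [OPENING]. ROWS is JSON, a list of rows, each a list of 2 entries, a list of its own where there are three numbers: the shift along the tool's x, y, z in m, then the turn about the tool's z in rad. A call has 1 to 8 rows; each row is the pose to reach, as a shift and turn from the pose commanded when the call began, along the tool's axes at that moment; what a row does not reach only later rows make up. A row lasts 1/12 s, in which the tool goes at most 41.7 mm and 7.16 degrees, less where a joint would pass 70% of its speed; a pose out of reach is approached as far as the arm can. A call with a gripper value outside its range is refused whole. OPENING is the finger opening in m, from 0 to 0.0854, set as the call begins (- or left out, the last holds). The fingers move at their own pace and stop on an object; the grip force is fixed at half the most. Time passes only in rows, so rows that repeat a pose let the fingers close. It gives the time, the measured TCP pose, the force, the opening and the grip force at its end, in the units of the state.
- env.sense(): the state, without advancing time (a new reading comes with each control period).
- eyes.get_image(name): name is "scene" or "top"; returns the picture (400x640x3 uint8, red, green, blue); there is no depth.
- eyes.camera_info(name): a dict with "mtx" (3x3 intrinsics, pixels), "dist_coeffs" ([k1, k2, p1, p2, k3] as OpenCV has them; the pictures are not rectified), "eye" and "attitude" of the camera in the world. Camera axes: x right, y down, z forward; pixel columns grow to the right and rows downward; lengths in m; the calibration is good to about 2 mm. A picture is of the moment at which its call begins. camera_info takes no time and is no camera call.
- close_job(): hands the job in; it is judged then, once.
The state is a dict: "time": time; "joints": joint angles; "joint_vel": joint speeds; "effort": joint torques, N m; "tool_pos": TCP position; "ee_rot": TCP orientation; "ft_force": force on the tool from outside, world axes, zero at the start; "ft_torque": the same for the moment, N m; "gripper_width": finger opening in m; "finger_force": force on a finger pad.
Only numpy, scipy, OpenCV 4.12 (cv2) and the standard library are available. Lean on these libraries where they do the work, as an engineer would, in place of code of your own. Each camera call takes 0.05 s, during which the arm holds its last target. There are 200 camera calls.

TASK

The tubes are in the thermal cycler: push its open lid down with the fingertips until it is fully closed, without slamming it, then press the large round start key at the right of its sloping front panel fully in and let it come back up. Do not take the lid or its lip between the fingers, press no other key, leave everything else on the bench as it stands, and finish with the hand clear.

Things in the scene. Friction and masses are not known exactly. Their poses are not given: they have to be found in the camera images.
- cycler: white bench-top thermal cycler, 310 deep (x), 200 wide (y), 125 mm high to the deck under the lid; fixed. Origin: centre of its underside. x points from its front (operator's side, roughly facing the robot) to its back, z up. The front panel slopes 26 degrees, from 122 mm height at x = -55 to 70 mm at x = -160 mm. Start key at its right. The ledge behind the hinge is 116 mm high, to x = +150 mm
- lid (a joint): hinge angle of the grey lid, rad: 0 = fully closed, level; grows as it opens upwards, to 1.45; starts at 1.05 to 1.35. Slab 155 mm from hinge to front edge, 190 wide, 35 mm thick. A friction hinge (0.6 N m) keeps it wherever it is left; pushing it shut near the front edge takes 2 to 6 N. Lip at the middle of the front edge: 80 wide, 18 long, 12 mm thick, 11 to 23 mm above the lid's underside
- lid_hinge (a point): point on the lid's hinge axis (the cycler's y axis), mid-width, 100 mm behind the cycler's origin, 128 mm above the bench. Its axes turn with the lid: -x runs from the hinge to the front edge, z out of the lid's outer face (up when closed). The outer face lies 35 mm from the hinge axis along z
- lid_front (a point): middle of the front edge on the lid's outer (upper) face, 155 mm from the hinge along the lid and 35 mm out; axes as lid_hinge. 163 mm above the bench when closed
- start_top (a point): centre of the top of the start key, a black round key 24 mm across standing 8 mm out of the panel at its right, the largest key. Its z axis is the panel's outward normal, up and towards the operator; the key is pressed along -z
- start_key (a joint): travel of the start key, m: 0 = up, 0.004 = fully in. Springs back by itself; needs about 1 N to begin and 4 N to be fully in
- small_key0 (a joint): travel of the left of the three small black rectangular keys (16 x 12 mm) in a row under the display, m: 0 = up, 0.004 = in; 130 mm left of the start key
- small_key1 (a joint): travel of the middle small key, m, 96 mm left of the start key
- small_key2 (a joint): travel of the right small key, m, 62 mm left of the start key
- tube_rack: blue lattice tube rack, 246 x 104 x 64 mm, with capped tubes to 100 mm height, loose, left of the cycler; origin: centre of its underside
- tip_box: closed pipette tip box, 122 x 86 x 92 mm, blue with a clear cover, loose, right of the cycler; origin: centre of its underside
- strip_holder: white tube-strip holder, 56 x 104 x 24 mm (30 mm with its tubes), loose, in front of the cycler; origin: centre of its underside
- marker: marker pen, 132 mm long, 11 mm thick, lying beside the cycler's front right corner; origin under its middle, x axis along it
- reagent_bottle: bottle, 70 mm across, 140 mm high, loose, at the right; origin: centre of its underside
- beaker: glass beaker, 68 mm across, 90 mm high, loose, at the right; origin: centre of its underside
- carton: white carton, 120 x 90 x 70 mm, loose, at the left; origin: centre of its underside
- power_brick: black power supply, 130 x 58 x 34 mm, loose, at the left; origin: centre of its underside

How it is judged:
By the outcome, as a careful person would: the job done as asked, in the order asked, and still so for the second after the job is handed in, with the robot touching nothing.
It also fails if it takes over 42 s, if anything falls off the work surface, if the arm or the gripper's body presses on something with over 40 N, if the wrist force passes 120 N, or if a joint passes its speed limit or range.

## Working session

There is one attempt and no reset: what is moved stays moved. The work goes in short steps, Python scripts to look and compute and a shell command to move; the robot and the scene stay as the last step left them, time stands still between calls to the robot, and variables do not carry over. Pictures are saved under pics/ and viewed, at most 10 in all, crops included, and the job is handed in when it is done.

```bash
mkdir -p pics
python3 - <<'E'
from plant import env, eyes
import cv2
for n in("scene","top"):
    cv2.imwrite(f"pics/{n}0.png",eyes.get_image(n)[:,:,::-1]); print(eyes.camera_info(n))
s=env.sense();print(s)
E
```

```text
{'mtx': array([[405.29449101,   0.        , 318.82072147],
       [  0.        , 405.29449101, 206.73825313],
       [  0.        ,   0.        ,   1.        ]]), 'dist_coeffs': array([-0.05876365,  0.        ,  0.        ,  0.        ,  0.        ]), 'eye': array([ 1.32151321, -0.87560846,  1.27938347]), 'attitude': array([-0.35605192,  0.86559151,  0.32672225, -0.13126663])}
{'mtx': array([[369.12167584,   0.        , 321.40661721],
       [  0.        , 369.12167584, 197.51132983],
       [  0.        ,   0.        ,   1.        ]]), 'dist_coeffs': array([-0.07626533,  0.        ,  0.        ,  0.        ,  0.        ]), 'eye': array([ 0.42841027, -0.03545521,  1.40173153]), 'attitude': array([ 0.03797303, -0.69638625,  0.71629685, -0.02287045])}
{'time': 0.1, 'joints': array([-1.37340289e+00,  3.13338665e-01,  1.49837068e+00,  1.27444026e-05,
        1.33102628e+00, -2.23423631e-01]), 'joint_vel': array([ 6.59762457e-04, -1.63859146e-03, -5.69793030e-04,  6.11675216e-05,
       -7.49847844e-04, -7.16902461e-04]), 'effort': array([ 2.74523656e-03, -4.12901115e+01, -2.60141301e+01, -2.15108489e-04,
        3.01436485e-03,  1.31868042e-06]), 'tool_pos': array([ 0.21439793, -0.4789631 ,  0.23081705]), 'ee_rot': array([-5.71356542e-04,  9.77945828e-01,  2.08857921e-01,  1.36262497e-05]), 'ft_force': array([-0.19813131, -0.07521811,  0.91746286]), 'ft_torque': array([ 0.00576516, -0.02788909, -0.00761185]), 'finger_force': 0.0, 'gripper_width': 0.08526880366984271}
```

View pics/scene0.png

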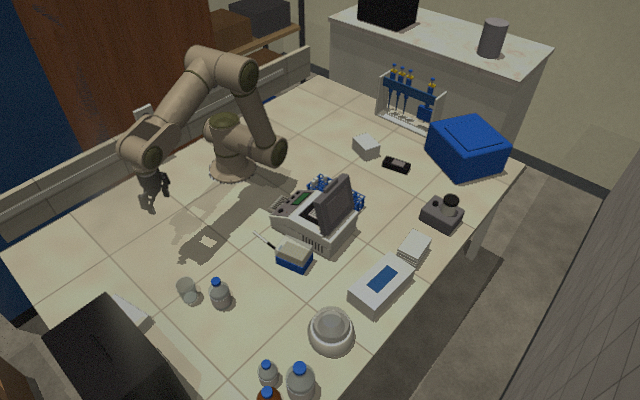

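View pics/top0.png

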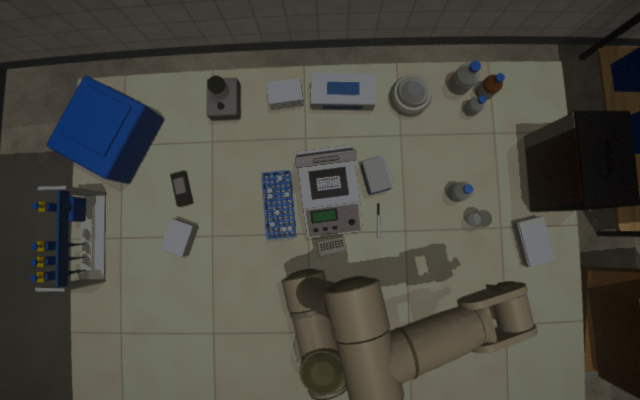

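The scene shows the arm at left and the cycler with its lid open near (320,210). In the top view the cycler is near (330,190), with the start key near (350,225). I'll enlarge both.

Run:
```python
import cv2
a=cv2.imread("pics/top0.png")[140:260,255:395]; cv2.imwrite("pics/topc.png",cv2.convertScaleAbs(cv2.resize(a,None,fx=5,fy=5,interpolation=cv2.INTER_CUBIC),alpha=1.5))
a=cv2.imread("pics/scene0.png")[165:275,240:380]; cv2.imwrite("pics/scenec.png",cv2.convertScaleAbs(cv2.resize(a,None,fx=5,fy=5,interpolation=cv2.INTER_CUBIC),alpha=1.3))
```

```text
(no output)
```

View pics/topc.png

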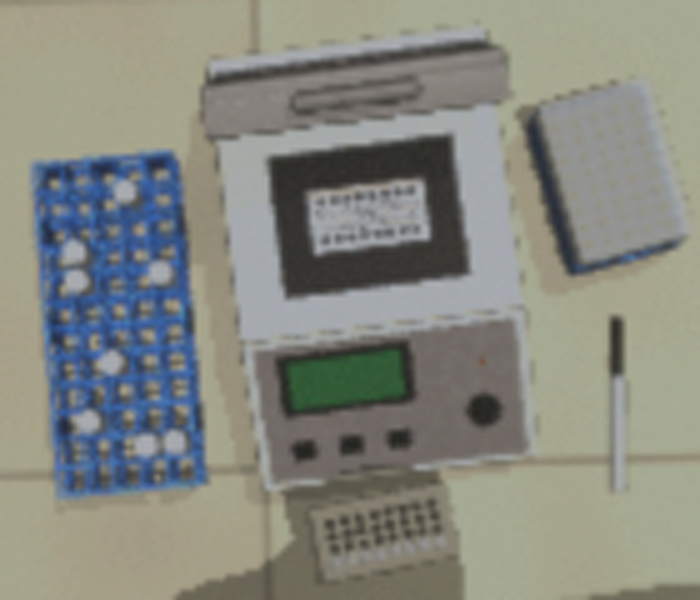

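View pics/scenec.png

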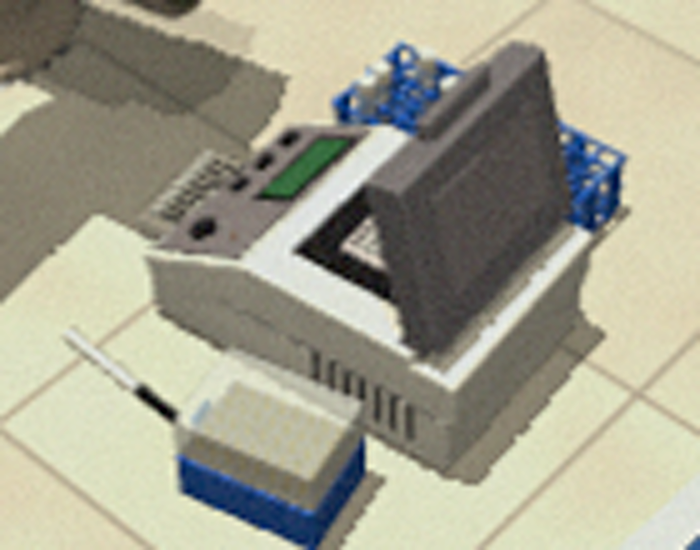

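The top crop shows:
- panel corners (270,488) and (533,455)
- ridge ends (243,343) and (523,318)
- start key (484,409)
- small keys (304,450), (351,444) and (400,438)
- lid front face corners (203,85), (503,50), (207,138) and (510,97)

The scene crop shows the start key at (203,229) and the lid's outer front edge from (402,195) to (545,47). I'll fit pose, lid angle and key position together.

```bash
cat > fit.py <<'E'
import numpy as np, cv2
from scipy.optimize import least_squares
from scipy.spatial.transform import Rotation as R
from plant import eyes
I={n:eyes.camera_info(n) for n in("top","scene")}
def proj(n,P):
    c=I[n];q=c["attitude"];M=R.from_quat(np.r_[q[1:],q[0]]).as_matrix().T
    return cv2.projectPoints(np.atleast_2d(P).astype(float),cv2.Rodrigues(M)[0],-M@c["eye"],c["mtx"],c["dist_coeffs"])[0][:,0]
sl=np.arctan2(52,105)
def panel(x,y,o): return [x-o*np.sin(sl),y,.122+(x+.055)*np.tan(sl)+o*np.cos(sl)]
def lid(a,l,y,h): return [.1-l*np.cos(a)+h*np.sin(a),y,.128+l*np.sin(a)+h*np.cos(a)]
def pts(p):
    x,y,w,a,kx,ky,sx=p
    T=[panel(-.16,.1,0),panel(-.16,-.1,0),panel(-.055,.1,0),panel(-.055,-.1,0),panel(kx,ky,.008)]+[panel(sx,ky+d,.006) for d in(.13,.096,.062)]
    T+=[lid(a,.155,.095,.035),lid(a,.155,-.095,.035),lid(a,.155,.095,0),lid(a,.155,-.095,0)]
    S=[panel(kx,ky,.008),panel(-.16,-.1,0),lid(a,.155,-.095,.035),lid(a,.155,.095,.035),lid(a,.155,-.095,0),lid(a,.155,.095,0)]
    f=lambda L:np.array(L)@np.array([[np.cos(w),-np.sin(w),0],[np.sin(w),np.cos(w),0],[0,0,1]]).T+[x,y,0]
    return f(T),f(S)
if __name__=="__main__":
    T=np.array([(270,488),(533,455),(243,343),(523,318),(484,409),(304,450),(351,444),(400,438),(203,85),(503,50),(207,138),(510,97)])/5-.4+[255,140]
    S=np.array([(203,229),(150,252),(402,195),(545,47),(370,185),(515,43)])/5-.4+[240,165]
    def res(p):
        t,s=pts(p);return np.r_[(proj("top",t)-T).ravel(),(proj("scene",s)-S).ravel()]
    r=least_squares(res,[.5,-.05,.1,1.2,-.11,-.07,-.14],loss="soft_l1")
    np.set_printoptions(precision=4,suppress=True)
    print(r.x);print(res(r.x).reshape(-1,2).round(1).tolist());t,s=pts(r.x);print("key",t[4],"lid front",t[8:12]);np.save("p.npy",r.x)
E
python3 fit.py
```

```text
[ 0.5691 -0.0364  0.0964  1.3195 -0.1187 -0.0651 -0.1323]
[[-1.8, 0.5], [0.9, 0.2], [-0.9, -0.2], [0.2, -2.4], [0.1, 0.0], [0.1, -0.0], [0.2, -0.0], [-0.1, 0.0], [-1.1, -0.5], [0.3, -1.2], [-0.3, 0.2], [0.2, 0.7], [0.1, -0.3], [-1.4, 0.8], [-0.1, -0.0], [0.9, 0.5], [-1.5, -0.3], [-0.7, -0.4]]
key [ 0.4536 -0.1129  0.0976] lid front [[ 0.6549  0.0674  0.2868]
 [ 0.6732 -0.1217  0.2868]
 [ 0.6211  0.0641  0.2781]
 [ 0.6394 -0.125   0.2781]]
```

The fit is good: residuals at the keys are about 0.1 px. The cycler is at (0.569, -0.036) with yaw 0.096, and the lid at 1.32 rad. Next I'll raise the hand, shut the fingers and align to the cycler's yaw.

```bash
python3 -m handwheel '[[[0,0,-0.04],0.1],[[0,0,-0.08],0.2],[[0,0,-0.12],0.3],[[0,0,-0.14],0.325],[[0,0,-0.14],0.325],[[0,0,-0.14],0.325]]' 0
```

```text
time: 0.6
tool_pos: [0.2145, -0.4793, 0.3714]
ee_rot: [0.0, 0.999, 0.048, 0.0]
ft_force: [-0.9, 0.1, -0.9]
gripper_width: 0.0125
finger_force: 0.0
```

```bash
cat > go.py <<'E'
import sys,numpy as np
from scipy.spatial.transform import Rotation as R
from plant import env
p=np.load("p.npy");w=p[2];s=env.sense();q=s["ee_rot"];M=R.from_quat(np.r_[q[1:],q[0]])
C=R.from_euler("z",w)
l=C.inv().apply(s["tool_pos"]-[p[0],p[1],0]);x=M.apply([1,0,0]);X=C.inv().apply(s["ft_force"])
print("t",s["time"],"local",l.round(4),"yaw err",round(w-np.arctan2(x[1],x[0]),4),"F local",X.round(2),"grip",s["gripper_width"])
if len(sys.argv)>3: print("tool shift",M.inv().apply(C.apply(np.array(list(map(float,sys.argv[1:4])))-l)).round(4))
E
python3 go.py .15 0 .36
```

```text
t 0.6 local [-0.3956 -0.4068  0.3714] yaw err -0.0 F local [-0.93  0.18 -0.91] grip 0.01248043062400645
tool shift [ 0.5456 -0.4068  0.0111]
```

```bash
python3 -m handwheel '[[[0.03,-0.022,0],0],[[0.06,-0.045,0],0],[[0.093,-0.07,0],0],[[0.126,-0.094,0],0],[[0.159,-0.119,0],0],[[0.192,-0.143,0],0],[[0.225,-0.168,0],0],[[0.258,-0.192,0],0]]'
python3 -m handwheel '[[[0.033,-0.025,0],0],[[0.066,-0.05,0],0],[[0.099,-0.075,0],0],[[0.132,-0.1,0],0],[[0.165,-0.125,0],0],[[0.198,-0.15,0],0],[[0.231,-0.175,0],0],[[0.258,-0.192,0],0]]'; python3 go.py .15 0 .36
```

```text
time: 1.27
tool_pos: [0.4538, -0.2614, 0.3695]
ee_rot: [-0.001, 0.999, 0.048, -0.001]
ft_force: [-0.3, -0.9, 0.2]
gripper_width: -0.0001
finger_force: 0.0
time: 1.93
tool_pos: [0.6925, -0.0446, 0.3688]
ee_rot: [-0.001, 0.999, 0.049, -0.002]
ft_force: [1.1, -0.7, 0.2]
gripper_width: -0.0001
finger_force: 0.0
t 1.9333 local [ 0.122  -0.0201  0.3688] yaw err -0.0019 F local [ 1.02 -0.78  0.17] grip -0.0001319349164127094
tool shift [ 0.028  -0.02    0.0088]
```

```bash
python3 -m handwheel '[[[0.015,-0.01,0],0],[[0.022,-0.013,0],0],[[0.022,-0.013,0],0],[[0.022,-0.013,0.02],0],[[0.022,-0.013,0.04],0],[[0.022,-0.013,0.04],0]]'; python3 go.py .145 0 .25
python3 - <<'E'
from plant import eyes
import cv2
a=eyes.get_image("scene")[120:275,220:400,::-1]; cv2.imwrite("pics/s1.png",cv2.convertScaleAbs(cv2.resize(a,None,fx=3.8,fy=3.8,interpolation=cv2.INTER_CUBIC),alpha=1.3))
E
```

```text
time: 2.43
tool_pos: [0.7105, -0.0329, 0.3256]
ee_rot: [-0.001, 0.999, 0.048, -0.005]
ft_force: [-0.8, -0.6, -1.7]
gripper_width: 0.0004
finger_force: 0.0
t 2.4333 local [ 0.1411 -0.0102  0.3256] yaw err 0.0007 F local [-0.89 -0.55 -1.74] grip 0.0003542944528382286
tool shift [ 0.0046 -0.0099  0.0756]
```

View pics/s1.png

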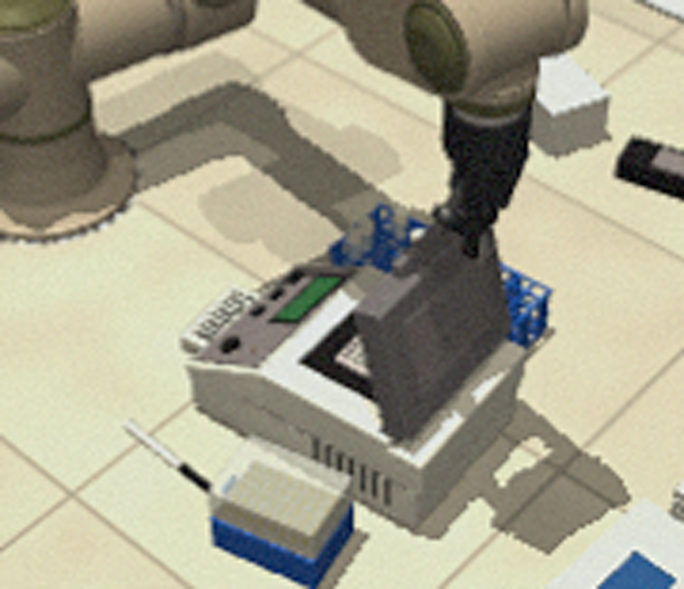

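The picture shows the fingertips just behind the lid near (470,250), with the hand clear of it. Next is the descent, then the push.

```bash
python3 -m handwheel '[[[0.004,-0.008,0.025],0],[[0.004,-0.01,0.05],0],[[0.004,-0.01,0.075],0],[[0.004,-0.01,0.075],0]]'; python3 go.py .115 0 .25
python3 - <<'E'
import numpy as np
for a in np.arange(1.35,-.01,-.05): print(round(a,2),np.round([.111-.125*np.cos(a)+.035*np.sin(a),.128+.125*np.sin(a)+.035*np.cos(a)],4))
E
```

```text
time: 2.82
tool_pos: [0.7138, -0.0223, 0.2522]
ee_rot: [-0.001, 0.999, 0.048, -0.004]
ft_force: [0.1, -0.7, -0.7]
gripper_width: 0.0003
finger_force: 0.0
t 2.8167 local [0.1454 0.     0.2522] yaw err 0.0006 F local [ 0.03 -0.74 -0.68] grip 0.00027158245844207616
tool shift [-0.0303  0.0001  0.0024]
1.35 [0.1178 0.2576]
1.3 [0.1113 0.2578]
1.25 [0.1048 0.2577]
1.2 [0.0983 0.2572]
1.15 [0.0919 0.2564]
1.1 [0.0855 0.2553]
1.05 [0.0792 0.2538]
1.0 [0.0729 0.2521]
0.95 [0.0668 0.25  ]
0.9 [0.0607 0.2477]
0.85 [0.0548 0.245 ]
0.8 [0.049  0.2421]
0.75 [0.0434 0.2388]
0.7 [0.0379 0.2353]
0.65 [0.0327 0.2315]
0.6 [0.0276 0.2275]
0.55 [0.0227 0.2232]
0.5 [0.0181 0.2186]
0.45 [0.0137 0.2139]
0.4 [0.0095 0.2089]
0.35 [0.0056 0.2037]
0.3 [0.0019 0.1984]
0.25 [-0.0015  0.1928]
0.2 [-0.0046  0.1871]
0.15 [-0.0074  0.1813]
0.1 [-0.0099  0.1753]
0.05 [-0.0121  0.1692]
-0.0 [-0.014  0.163]
```

```bash
python3 -m handwheel '[[[-0.012,0,-0.002],0],[[-0.022,0,-0.004],0],[[-0.027,0,-0.004],0],[[-0.031,0,-0.004],0],[[-0.035,0,-0.004],0],[[-0.040,0,-0.004],0],[[-0.045,0,-0.004],0],[[-0.05,0,-0.004],0]]'; python3 go.py .0855 0 .2553
```

```text
time: 3.48
tool_pos: [0.6654, -0.0273, 0.2607]
ee_rot: [0.0, 0.999, 0.048, 0.001]
ft_force: [4.8, -1.1, 0.5]
gripper_width: 0.0001
finger_force: 2.2
t 3.4833 local [ 9.670e-02 -2.000e-04  2.607e-01] yaw err 0.0006 F local [ 4.72 -1.55  0.5 ] grip 5.817800392695912e-05
tool shift [-0.0112 -0.0002  0.0054]
```

```bash
python3 -m handwheel '[[[-0.006,0,0.003],0],[[-0.012,0,0.005],0],[[-0.018,0,0.0065],0],[[-0.024,0,0.0085],0],[[-0.030,0,0.0105],0],[[-0.036,0,0.013],0],[[-0.042,0,0.0155],0],[[-0.048,0,0.0185],0]]'; python3 go.py .0136 0 .2139
```

```text
time: 4.15
tool_pos: [0.6172, -0.0318, 0.2429]
ee_rot: [0.0, 0.999, 0.048, 0.001]
ft_force: [1.5, -0.0, 5.5]
gripper_width: -0.0003
finger_force: 2.6
t 4.15 local [ 0.0483 -0.      0.2429] yaw err 0.0005 F local [ 1.51 -0.18  5.51] grip -0.00025489351992986935
tool shift [-0.0347 -0.      0.0289]
```

On the predicted arc, at a ≈ 0.8 rad.

```bash
python3 -m handwheel '[[[-0.005,0,0.003],0],[[-0.01,0,0.006],0],[[-0.015,0,0.0095],0],[[-0.0195,0,0.013],0],[[-0.0235,0,0.0165],0],[[-0.0275,0,0.0205],0],[[-0.0315,0,0.0245],0],[[-0.035,0,0.029],0]]'; python3 go.py -.0046 0 .1871
```

```text
time: 4.82
tool_pos: [0.5819, -0.0351, 0.2134]
ee_rot: [0.0, 0.999, 0.048, -0.0]
ft_force: [-2.1, -0.7, 4.5]
gripper_width: -0.0001
finger_force: 2.3
t 4.8167 local [1.290e-02 1.000e-04 2.134e-01] yaw err 0.0005 F local [-2.19 -0.52  4.53] grip -9.791374948950129e-05
tool shift [-0.0175  0.0001  0.0263]
```

```bash
python3 -m handwheel '[[[-0.0025,0,0.003],0],[[-0.005,0,0.006],0],[[-0.0075,0,0.009],0],[[-0.010,0,0.0125],0],[[-0.012,0,0.016],0],[[-0.014,0,0.0195],0],[[-0.016,0,0.023],0],[[-0.0175,0,0.0263],0]]'; python3 go.py -.013 0 .166
```

```text
time: 5.48
tool_pos: [0.5646, -0.0366, 0.1863]
ee_rot: [-0.0, 0.999, 0.048, -0.0]
ft_force: [-3.0, 0.5, 4.1]
gripper_width: 0.0001
finger_force: 2.1
t 5.4833 local [-0.0045  0.0002  0.1863] yaw err 0.0005 F local [-2.93  0.82  4.09] grip 8.417704043538028e-05
tool shift [-0.0085  0.0002  0.0203]
```

Slow finish: 1.5 to 2 mm per row.

```bash
python3 -m handwheel '[[[-0.001,0,0.002],0],[[-0.002,0,0.004],0],[[-0.003,0,0.006],0],[[-0.004,0,0.008],0],[[-0.005,0,0.010],0],[[-0.006,0,0.012],0],[[-0.007,0,0.014],0],[[-0.0075,0,0.016],0]]'; python3 go.py -.014 0 .163
python3 -m handwheel '[[[-0.0005,0,0.0015],0],[[-0.001,0,0.003],0],[[-0.0013,0,0.0045],0],[[-0.0015,0,0.006],0],[[-0.0015,0,0.006],0]]'; python3 go.py -.014 0 .163
```

```text
time: 6.15
tool_pos: [0.5578, -0.0373, 0.1703]
ee_rot: [-0.0, 0.999, 0.048, 0.0]
ft_force: [-1.6, 0.4, 3.5]
gripper_width: 0.0004
finger_force: 1.7
t 6.15 local [-1.130e-02  1.000e-04  1.703e-01] yaw err 0.0006 F local [-1.52  0.54  3.51] grip 0.00037493986426134177
tool shift [-0.0027  0.0001  0.0073]
time: 6.57
tool_pos: [0.5559, -0.0375, 0.164]
ee_rot: [-0.0, 0.999, 0.048, -0.001]
ft_force: [-0.5, -0.1, 0.9]
gripper_width: -0.0002
finger_force: 0.0
t 6.5667 local [-1.32e-02  1.00e-04  1.64e-01] yaw err 0.0006 F local [-0.49 -0.08  0.92] grip -0.0001951704648990471
tool shift [-0.0008  0.0001  0.001 ]
```

```bash
python3 -m handwheel '[[[0,0,0.001],0],[[0,0,0.002],0],[[0,0,0.003],0],[[0,0,0.003],0]]'; python3 go.py -.014 0 .163
```

```text
time: 6.9
tool_pos: [0.5561, -0.0375, 0.163]
ee_rot: [0.0, 0.999, 0.048, 0.0]
ft_force: [-8.1, 0.5, 15.0]
gripper_width: 0.0005
finger_force: 7.6
t 6.9 local [-1.30e-02  1.00e-04  1.63e-01] yaw err 0.0003 F local [-8.04  1.32 14.96] grip 0.000513062122862107
tool shift [-0.001   0.0001 -0.    ]
```

The stop is firm at z = 0.163 with 15 N, so the lid is closed. I'll lift and go over the key.

```bash
python3 -m handwheel '[[[0,0,-0.015],0],[[0,0,-0.04],0],[[0,0,-0.05],0],[[-0.03,0.016,-0.05],0],[[-0.06,0.033,-0.05],0],[[-0.09,0.05,-0.05],0],[[-0.12,0.065,-0.05],0],[[-0.12,0.065,-0.05],0]]'; python3 go.py -.133 -.065 .115
python3 - <<'E'
from plant import eyes
import cv2
a=eyes.get_image("scene")[140:260,220:370,::-1]; cv2.imwrite("pics/s2.png",cv2.convertScaleAbs(cv2.resize(a,None,fx=5,fy=5,interpolation=cv2.INTER_CUBIC),alpha=1.3))
E
```

```text
time: 7.57
tool_pos: [0.4399, -0.1154, 0.2111]
ee_rot: [0.0, 0.999, 0.046, -0.001]
ft_force: [-0.7, -0.7, -0.0]
gripper_width: 0.0001
finger_force: 0.0
t 7.5667 local [-0.1362 -0.0663  0.2111] yaw err 0.0034 F local [-0.79 -0.61 -0.02] grip 0.00010266155989950802
tool shift [ 0.0033 -0.0013  0.0961]
```

View pics/s2.png

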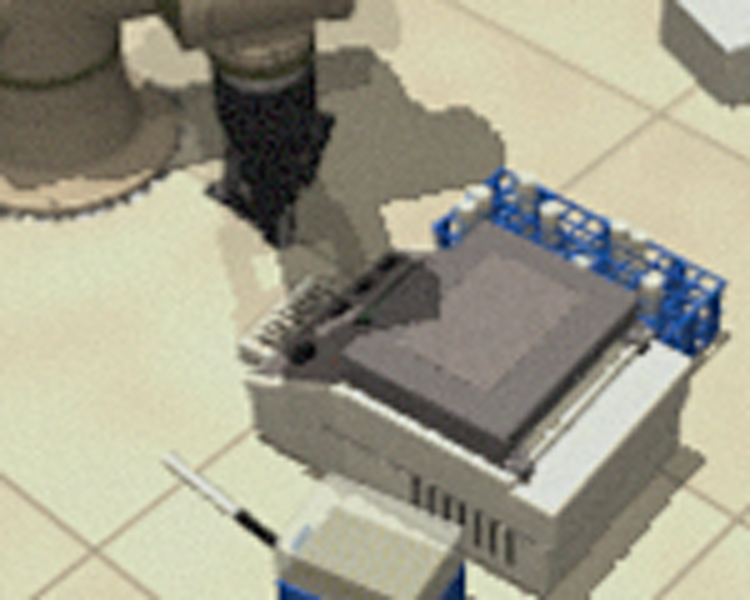

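The lid is lying flat and closed, with the start key at (300,350) and the fingers above it at (280,240). Now down to about 10 mm over the key.

```bash
python3 -m handwheel '[[[0,0,0],0],[[0,0,0.03],0],[[0,0,0.06],0],[[0,0,0.08],0],[[0,0,0.095],0],[[0,0,0.1],0],[[0,0,0.1],0]]'; python3 go.py -.133 -.065 .098
python3 - <<'E'
from plant import eyes
import cv2
a=eyes.get_image("scene")[180:260,230:330,::-1]; cv2.imwrite("pics/s3.png",cv2.convertScaleAbs(cv2.resize(a,None,fx=7,fy=7,interpolation=cv2.INTER_CUBIC),alpha=1.5))
E
```

```text
time: 8.2
tool_pos: [0.4432, -0.113, 0.1104]
ee_rot: [-0.001, 0.999, 0.048, -0.001]
ft_force: [-0.6, -0.2, -0.0]
gripper_width: -0.0001
finger_force: 0.0
t 8.2 local [-0.1327 -0.0642  0.1104] yaw err -0.0005 F local [-0.6  -0.1  -0.03] grip -8.831689988785917e-05
tool shift [-0.0003  0.0009  0.0124]
```

View pics/s3.png

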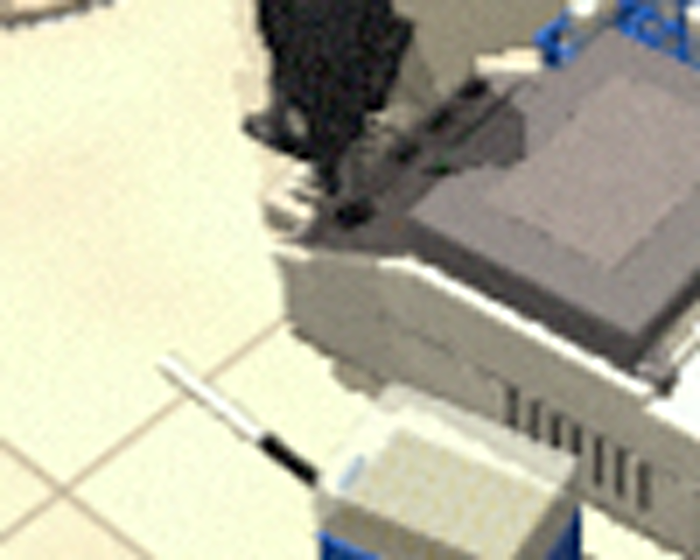

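The fingertip at (332,185) is just down-slope of and above the key at (352,212), as planned. I'll press along the key's axis and watch the force.

```bash
python3 -m handwheel '[[[0,0.0005,0.004],0],[[0,0.001,0.008],0],[[0,0.001,0.011],0],[[0.0003,0.001,0.0125],0],[[0.0003,0.001,0.0125],0]]'; python3 go.py -.133 -.065 .098
python3 -m handwheel '[[[0.0004,0,0.0009],0],[[0.0008,0,0.0018],0],[[0.0008,0,0.0018],0]]'; python3 go.py -.133 -.065 .098
```

```text
time: 8.67
tool_pos: [0.4434, -0.1146, 0.0988]
ee_rot: [-0.0, 0.999, 0.048, -0.0]
ft_force: [0.7, 0.4, -0.3]
gripper_width: -0.0001
finger_force: 0.0
t 8.6667 local [-0.1327 -0.0658  0.0988] yaw err 0.0007 F local [ 0.69  0.31 -0.34] grip -9.021975334629215e-05
tool shift [-0.0003 -0.0008  0.0008]
time: 8.92
tool_pos: [0.4444, -0.1146, 0.0973]
ee_rot: [0.0, 0.999, 0.048, 0.0]
ft_force: [0.2, -0.2, 1.3]
gripper_width: -0.0
finger_force: 0.6
t 8.9167 local [-0.1317 -0.0659  0.0973] yaw err 0.0006 F local [ 0.21 -0.18  1.32] grip -4.743046084898367e-05
tool shift [-0.0013 -0.0009 -0.0007]
```

Contact is at z ≈ 0.097, the key-top height. Pressing 4 mm further.

```bash
python3 -m handwheel '[[[0.0004,0,0.0009],0],[[0.0008,0,0.0018],0],[[0.0012,0,0.0027],0],[[0.0016,0,0.0036],0],[[0.0016,0,0.0036],0]]'; python3 go.py
python3 -m handwheel '[[[0.0004,0,0.0008],0],[[0.0006,0,0.0012],0],[[0.0006,0,0.0012],0]]'; python3 go.py
```

```text
time: 9.33
tool_pos: [0.446, -0.1145, 0.0939]
ee_rot: [0.0, 0.999, 0.048, 0.0]
ft_force: [-2.5, 0.2, 6.7]
gripper_width: 0.0
finger_force: 3.3
t 9.3333 local [-0.13   -0.0659  0.0939] yaw err 0.0004 F local [-2.45  0.48  6.73] grip 2.1815499565098422e-05
time: 9.58
tool_pos: [0.4463, -0.1145, 0.0934]
ee_rot: [0.0, 0.999, 0.048, -0.0]
ft_force: [-6.7, 1.3, 16.7]
gripper_width: -0.0
finger_force: 9.1
t 9.5833 local [-0.1297 -0.066   0.0934] yaw err 0.0002 F local [-6.52  1.91 16.67] grip -4.859261208288392e-05
```

The key is on a hard stop, about 4 mm in with 17 N. Releasing and retreating upward.

```bash
python3 -m handwheel '[[[-0.001,0,-0.002],0],[[-0.002,0,-0.005],0],[[-0.004,0,-0.01],0],[[-0.006,0,-0.03],0],[[-0.006,0,-0.06],0],[[-0.006,0,-0.1],0],[[-0.006,0,-0.13],0],[[-0.006,0,-0.13],0]]'
python3 -m handwheel '[[[-0.03,0.03,0],0],[[-0.05,0.06,0],0],[[-0.06,0.09,0],0],[[-0.06,0.12,0],0],[[-0.06,0.15,0],0],[[-0.06,0.15,0],0],[[-0.06,0.15,0],0]]'
python3 go.py
python3 - <<'E'
from plant import eyes
import cv2,numpy as np
f=lambda a:cv2.convertScaleAbs(cv2.resize(a[:,:,::-1],(400,340),interpolation=cv2.INTER_CUBIC),alpha=1.4)
cv2.imwrite("pics/end.png",np.hstack([f(eyes.get_image("scene")[165:275,240:370]),f(eyes.get_image("top")[140:260,255:396])]))
E
```

```text
time: 10.25
tool_pos: [0.4422, -0.1158, 0.228]
ee_rot: [0.003, 0.999, 0.048, 0.004]
ft_force: [-0.3, 0.3, -0.1]
gripper_width: 0.0002
finger_force: 0.0
time: 10.83
tool_pos: [0.3946, -0.2706, 0.2216]
ee_rot: [-0.001, 0.999, 0.047, -0.0]
ft_force: [0.4, 0.7, 0.1]
gripper_width: 0.0002
finger_force: 0.0
t 10.8333 local [-0.1962 -0.2164  0.2216] yaw err 0.0025 F local [0.44 0.63 0.15] grip 0.0002127179768077066
```

View pics/end.png

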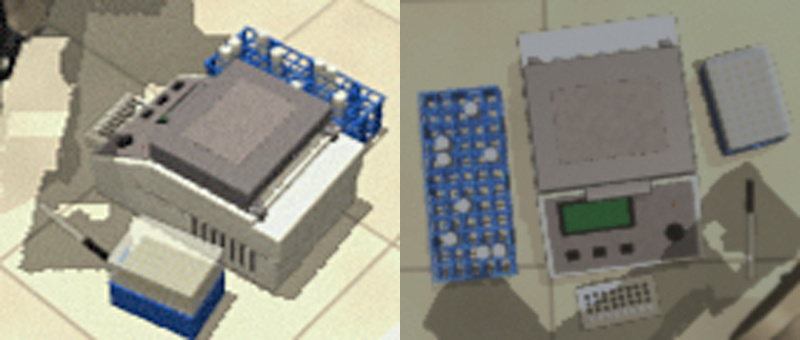

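The lid is flat and closed at (250,130) and (610,115), the start key is back up at (675,232), the neighbouring objects haven't moved and the hand is clear.

```bash
python3 -c "
from plant import close_job
print(close_job())"
```

```text
the job is handed in; nothing more can be done
None
```

The cycler lid is fully closed and the start key was pressed fully in and came back up; no other key was touched, the neighbouring objects had not moved, the hand is clear, and the job was handed in at about 11 s.

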